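# Mix the flux and ready the soldering iron over the chip

## Robot

A 7-joint arm with a two-finger parallel gripper is mounted at the origin on the work surface. World frame = base frame: x ahead of the robot, y to its left, z up, the work surface at z = 0. Lengths are in m, angles in rad, forces in N, time in s.
With the tool pointing down it reaches from about 0.425 to 0.925 m from the base axis. Payload 6.8 kg.
Tool frame: the origin (TCP) lies on the front face of the gripper's body, between the roots of the fingers; the fingertips stand 73 mm ahead of it and the grasp point (between the pads) lies 54 mm ahead of it (env.nose_length is the distance from the TCP to the fingertips, in m); z points along the fingers, y is the line along which they close (so a half turn about z gives the same grasp; the last joint's range is limited). The gripper opens to 85 mm and grips with 20 to 120 N. Pads are 22 mm wide; open, the fingers measure 114 mm over their backs; the gripper's body (76 mm by 85 mm) begins 54 mm behind the grasp point. The pads swing forward as they close: fully open they stand 13 mm farther back than shut.
Start: joints at [-1.281, 0.477, 0.022, 1.555, -0.011, 1.109, -0.083], TCP at [0.261, 0.622, 0.304] pointing down, gripper open.
Joint ranges: [-2.96, 2.96], [-0.34, 2.1], [-1.41, 1.46], [0.24, 2.44], [-1.37, 4.51], [0.17, 1.92], [-2.96, 2.96]. Speed limits (rad/s): [2.39, 2.39, 3.14, 3.14, 3.14, 3.14, 3.14].

## Interface

Orientations are given as a unit quaternion [w, x, y, z].
In Python, from cell import env, kin, camera, calibration, job gives the robot as it stands. The module is installed in compiled form; this text tells all that it offers. Calls block until the motion is done:
- env.reach(position, orientation): joint-space move of the TCP to a pose.
- env.movel(position, velocity=0.15, rot=None, stop_force=None): straight line of the TCP; rot=None keeps the orientation; velocity is the mean speed in m/s. With stop_force (N) it stops when the force on the tool has changed by that much, and returns True; else False.
- env.goto_joints(angles): joint-space move.
- env.grip(opening, f_grip=None): finger opening in m; f_grip is the grip in N (None keeps the last); returns when the fingers have stopped.
- env.dwell(seconds).
- kin.inverse_kinematics(position, orientation): joint angles nearest the present ones, or None.
- env.get_state(): the state.
- camera(name): name is "scene" or "side" or "wrist"; returns (picture, depth): 420x560x3 uint8, blue, green, red; 420x560 float32, m along the optical axis (not along the pixel's ray), 0 where there is no reading.
- calibration(name): a dict with "fx", "fy", "cx", "cy" (pixels), "rvec" (rotation vector, rad) and "tvec" (3), from world to camera coordinates, as OpenCV has them. Camera axes: x right, y down, z forward; pixel columns grow to the right and rows downward; lengths in m; the calibration is good to about 2 mm. A picture is of the moment at which its call begins: read the wrist's pose just before it. calibration takes no time and is no camera call; for the wrist camera it gives the pose at the moment of the call.
A pose or a line that the arm cannot do raises env.PlanningError and nothing moves.
- job.job_done(): hands the job in; it is judged then, once.
The state is a dict: "time": time; "qpos": joint angles; "joint_velocities": joint speeds; "joint_torque": joint torques, N m; "tcp_pos": TCP position; "orientation": TCP orientation; "force": force on the tool from outside, world axes, zero at the start; "torque": the same for the moment, N m; "opening": finger opening in m; "gripper_force": force on a finger pad.
Only numpy, scipy, OpenCV 4.12 (cv2) and the standard library are available. Lean on these libraries where they do the work, as an engineer would, in place of code of your own. Each camera call takes 0.05 s, during which the arm holds its last target. There are 200 camera calls.

## Task

The flux has settled: lift the white, black-capped flux bottle, turn it upside down so that its cap points down, and stand it gently back upright in the middle of its cork coaster. Then draw the cordless soldering iron out of its sloping stand, turn it upright with its tip straight down and hold it still over the middle of the board's largest chip (the square steel-covered one), tip about 4 cm above the chip and without touching the board. Finish while still holding the iron there, and leave everything else on the bench where it is.

Things in the scene. Friction and masses are not known exactly. Their poses are not given: they have to be found in the camera images.
- bottle: Flux bottle: closed round white plastic bottle, 50 mm diameter up to 78 mm height, then a shoulder and a narrow black cap (26 mm diameter) to 115 mm; about 0.15 kg. Origin: centre of its underside; z runs up its axis to the cap. Starts upright on the coaster. The cap is part of it and does not come off.
- coaster: Round cork coaster, 90 mm diameter, 10 mm thick, fixed to the table. Origin: centre of its underside on the table; its top is 10 mm higher.
- iron: Cordless soldering iron (cold), round, 200 mm long, 0.12 kg. Origin: point of its tip; z along its axis to the handle's end. Copper cone z 0-22 mm, steel barrel 14 mm diameter to z 100, flange 36 mm diameter z 100-106, black handle 24 mm diameter z 106-200 (grip here). Starts in the stand's sleeve, flange on the mouth, handle sloping up towards the stand's -x.
- iron_tip (a point): The point of the iron's tip (the origin of iron). While in the stand it lies 100 mm down the slope from the mouth.
- stand: Soldering-iron stand, fixed: dark steel foot (x -30 to 90, y +-45, 18 mm high), two thin posts and a sloping sleeve with a coil spring round it. Origin: on the table below the sleeve's mouth; z up. The sleeve (bore 18 mm, 75 mm long) slopes 55 degrees above level, opening up and towards the stand's -x, roughly towards the robot.
- stand_mouth (a point): Centre of the mouth of the stand's sleeve, 105 mm above the table. The iron is drawn out straight along the slope, 100 mm to clear; it fits loosely and lies about 50 degrees above level, a little flatter than the sleeve.
- board: Green circuit board 84 x 112 mm (x, y) held in a low aluminium vice, fixed, with its top 22 mm above the table. It carries several parts of up to 7 mm height; the biggest is a flat square steel-covered chip. Origin: on the table below its centre; z up.
- chip (a point): Centre of the top of the largest chip, a square steel-covered one, 34 x 34 mm, top 27 mm above the table; 14 mm in x and 22 mm in y from the board's centre (board axes).
- spray: Bystander, loose: clear spray bottle, 40 mm wide, 122 tall. Origin at its underside.
- spool: Bystander, loose: spool of solder standing on its flange, 50 mm wide, 32 tall. Origin at its underside.
- jar: Bystander, loose: squat amber glass jar with a lid, 60 mm wide, 50 tall. Origin at its underside.
- dish: Bystander, loose: small open aluminium parts dish, 80 x 80 mm, 22 tall. Origin at its underside.
- driver: Bystander, loose: screwdriver lying down, 160 mm long. Origin at its underside.
- tweezers: Bystander, loose: dark steel tweezers lying flat, 130 mm long. Origin at its underside.
- meter: Bystander, loose: orange hand multimeter lying face up, 150 x 80 mm, 36 tall. Origin at its underside.

How it is judged:
On the way, in this order (a step that is already met when the one before it is completed fails the run):
1. the flux bottle is lifted and turned upside down (its axis past 115 degrees from upright, cap well below level) (angle between bottle's own z axis and vertical above 2 rad and z of bottle in the frame of coaster above 0.1 m), for 0.2 s.
2. the bottle stands upright on its coaster again, released and at rest (angle between bottle's own z axis and vertical below 0.1 rad and horizontal distance between bottle and coaster below 0.02 m and z of bottle in the frame of coaster between 0.006 and 0.014 m and contact force between bottle and the fingers below 0.1 N and linear speed of bottle below 0.02 m/s), for 0.3 s.
3. the iron is drawn out of its stand in the fingers (distance of iron_tip from where it was at the start of the episode above 0.1 m and contact force between iron and stand below 0.1 N and contact force between iron and the fingers above 0.5 N), for 0.1 s.
At the end, for the whole second after the job is handed in: Iron held still in the fingers, tip down within 0.2 rad of upright, tip within 15 mm (level) of the largest chip's middle and 15-80 mm above its top, touching neither board nor stand. Bottle released, at rest on its coaster, upright within 0.1 rad, within 20 mm of the middle (all of step 2 and angle between iron's own z axis and vertical below 0.2 rad and horizontal distance between iron_tip and chip below 0.015 m and z of iron_tip in the frame of board between 0.042 and 0.107 m and contact force between iron and the fingers above 0.5 N and contact force between iron and board below 0.1 N and contact force between iron and stand below 0.1 N and linear speed of iron below 0.03 m/s); the arm keeps its last pose, push and grip.
It fails at once if the bottle is dropped (falls free faster than 0.5 m/s) (contact force between bottle and the fingers below 0.1 N and linear speed of bottle above 0.5 m/s).
It fails at once if the iron strikes the board (over 1 N) (contact force between iron and board above 1 N).
It fails at once if a bystander is moved by more than 30 mm or tipped over (distance of any of spray, spool, jar, dish, driver, tweezers, meter from where it was at the start of the episode above 0.03 m or angle between any of spray, jar, spool's own z axis and vertical above 0.5 rad).
It also fails if it takes over 72 s, if anything falls off the work surface, if the arm or the gripper's body presses on something with over 40 N, if the wrist force passes 120 N, or if a joint passes its speed limit or range.

## Working session

There is one attempt and no reset: what is moved stays moved. The work goes in short steps, each a Python script; the robot and the scene stay as the last script left them, time stands still between calls to the robot, and variables do not carry over. Pictures are saved under pics/ and viewed, at most 10 in all, crops included, and the job is handed in when it is done.

```bash
mkdir -p pics
cat > h.py <<'E'
import numpy as np, cv2
from scipy.spatial.transform import Rotation as R
from cell import env, kin, camera, calibration, job
def K(c): return np.array([[c['fx'],0,c['cx']],[0,c['fy'],c['cy']],[0,0,1]])
def Rt(c): return cv2.Rodrigues(np.array(c['rvec'],float))[0], np.array(c['tvec'],float).ravel()
def cloud(d,c):
    r,t=Rt(c); v,u=np.mgrid[:d.shape[0],:d.shape[1]]
    P=np.stack([(u-c['cx'])/c['fx']*d,(v-c['cy'])/c['fy']*d,d],-1)
    return (P-t)@r
def ray(u,v,z,c):
    r,t=Rt(c); o=-r.T@t; d=r.T@np.array([(u-c['cx'])/c['fx'],(v-c['cy'])/c['fy'],1]); return o+d*(z-o[2])/d[2]
def q(Rm):
    x=R.from_matrix(Rm).as_quat(); return np.array([x[3],x[0],x[1],x[2]])
def frame(z,y):
    z=np.array(z,float);z/=np.linalg.norm(z);y=np.array(y,float);y-=z*(y@z);y/=np.linalg.norm(y)
    return np.stack([np.cross(y,z),y,z],1)
E
python3 - <<'E'
from h import *
for n in ("scene","side"):
    c=calibration(n); im,d=camera(n); r,t=Rt(c); print(n,c['fx'],-r.T@t, r[2])
    cv2.imwrite(f"pics/{n}.png",cv2.resize(im,None,fx=1.4,fy=1.4)); np.savez(f"{n}.npz",im=im,d=d)
s=env.get_state(); print(s['time'],s['orientation'],s['opening'],s['gripper_force'])
E
```

```text
scene 416.78919817904716 [1.09346262 0.47543298 1.19077328] [-0.4095815  -0.35732877 -0.83938021]
side 483.9568615248913 [ 0.20452805 -0.73736494  0.93770206] [ 0.31080798  0.61961998 -0.72074231]
0.1 [-9.07791668e-05  1.97612087e-01  9.80279971e-01 -7.96341571e-04] 0.08533718497335786 0.0
```

View pics/scene.png

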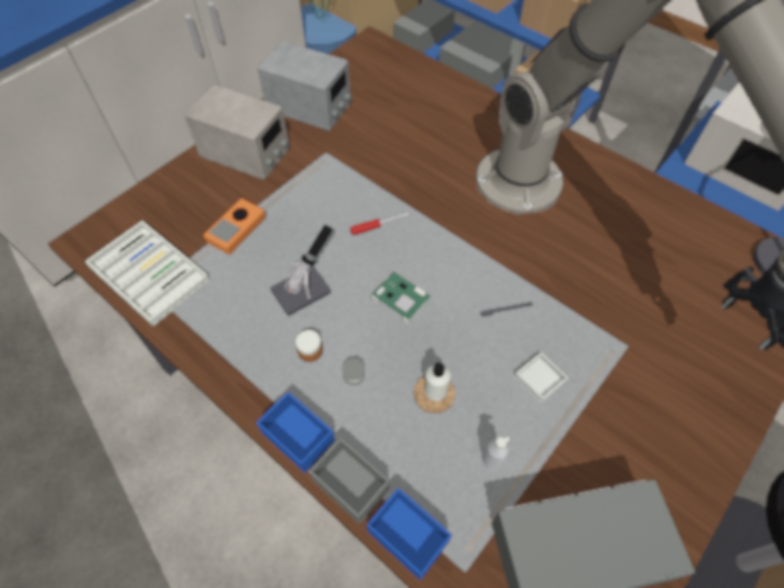

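View pics/side.png

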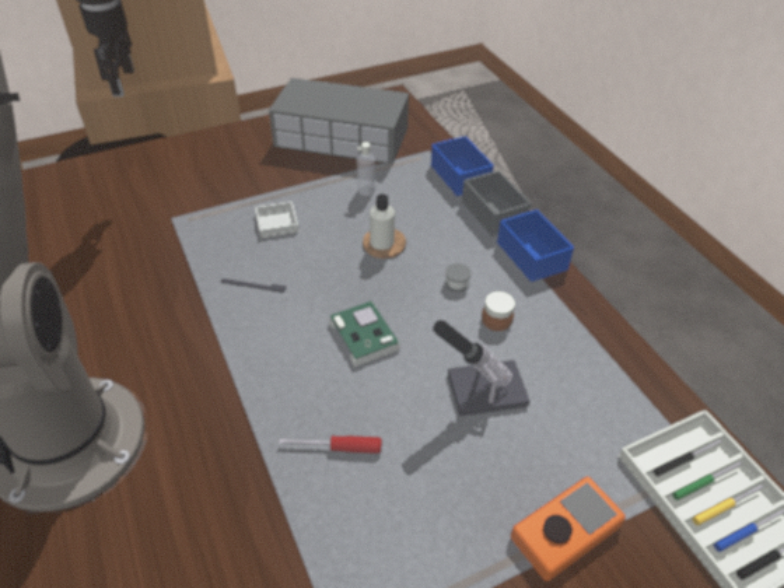

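The scene view (×1.4 px) shows the bottle at (437,380) on its coaster (435,394). The iron handle runs (330,230)–(310,258), the stand foot is at (300,288) and the chip at (404,302). In the side view the bottle is at (381,225), the chip at (366,316) and the handle runs (438,325)–(472,352).

Run:
```python
from h import *
boxes={"scene":dict(bot=(415,355,460,415),iron=(285,220,340,275),board=(368,268,432,322)),
"side":dict(bot=(355,190,410,260),iron=(430,315,490,365),board=(325,298,402,368))}
for n in boxes:
    f=np.load(n+".npz"); im,d=f['im'],f['d']; c=calibration(n); P=cloud(d,c); hsv=cv2.cvtColor(im,cv2.COLOR_BGR2HSV)
    for k,b in boxes[n].items():
        x0,y0,x1,y1=[int(v/1.4) for v in b]; p=P[y0:y1,x0:x1].reshape(-1,3); h=hsv[y0:y1,x0:x1].reshape(-1,3).astype(int); ok=d[y0:y1,x0:x1].ravel()>0
        def rep(s,m):
            m=m&ok; m and None if False else None
            if m.sum()>3: print(n,k,s,m.sum(),'med',np.median(p[m],0).round(4),'lo',np.percentile(p[m],3,0).round(4),'hi',np.percentile(p[m],97,0).round(4))
        if k=='bot':
            rep('cap',(h[:,2]<60)&(p[:,2]>.09)); rep('cork',(h[:,1]>70)&(abs(p[:,2]-.01)<.012)); rep('body',(p[:,2]>.03)&(p[:,2]<.085))
        if k=='iron':
            m=(h[:,2]<70)&(p[:,2]>.105); rep('handle',m)
            pp=p[m&ok]; cc=pp.mean(0); u=np.linalg.svd(pp-cc)[2][0]; u*=np.sign(u[2]); print('axis',u.round(3),'elev',np.degrees(np.arcsin(u[2])),'az',np.degrees(np.arctan2(u[1],u[0])),'ext',((pp-cc)@u).min(),((pp-cc)@u).max(),cc)
        if k=='board':
            rep('green',(h[:,0]>60)&(h[:,0]<95)&(h[:,1]>80)); 
            m=((h[:,1]<60)&(h[:,2]>120)&(p[:,2]>.02)); rep('bright',m)
```

```text
scene bot cap 36 med [0.6476 0.2173 0.1269] lo [0.6375 0.2105 0.1141] hi [0.6535 0.2245 0.1312]
scene bot cork 297 med [0.6668 0.2289 0.0122] lo [0.6194 0.1784 0.0072] hi [0.6888 0.2571 0.0165]
scene bot body 123 med [0.6612 0.2279 0.0571] lo [0.6388 0.2002 0.0337] hi [0.6666 0.2403 0.0817]
scene iron handle 156 med [ 0.5888 -0.1686  0.1576] lo [ 0.5629 -0.183   0.1125] hi [ 0.6255 -0.1577  0.1878]
axis [-0.621  0.156  0.768] elev 50.19605473123271 az 165.91818434211896 ext -0.05620691286795625 0.04437773227109667 [ 0.59078091 -0.1692091   0.15537752]
scene board green 236 med [ 0.4993 -0.0061  0.0244] lo [ 0.4771 -0.0401  0.0193] hi [0.5449 0.0543 0.0293]
scene board bright 334 med [0.5182 0.0235 0.0261] lo [ 0.4674 -0.049   0.0209] hi [0.5504 0.0614 0.0329]
side bot cap 34 med [0.6376 0.206  0.1194] lo [0.6313 0.2021 0.1096] hi [0.6441 0.2155 0.1271]
side bot cork 217 med [0.6489 0.1971 0.0111] lo [0.6072 0.1725 0.0069] hi [0.6863 0.2435 0.0145]
side bot body 258 med [0.6327 0.1954 0.0581] lo [0.6181 0.1892 0.0317] hi [0.6593 0.2167 0.0829]
side iron handle 299 med [ 0.5825 -0.1836  0.1566] lo [ 0.5562 -0.1977  0.1089] hi [ 0.6243 -0.1652  0.1875]
axis [-0.611  0.212  0.763] elev 49.73069156316652 az 160.88120549579008 ext -0.05629053934204976 0.0429758701210092 [ 0.58461475 -0.18317691  0.15419893]
side board bright 409 med [0.5212 0.0249 0.0255] lo [ 0.4693 -0.0499  0.0205] hi [0.5509 0.0595 0.031 ]
```

Run:
```python
from h import *
env.reach([0.50,-0.06,0.42],q(frame([0,0,-1],[0,1,0])))
c=calibration("wrist"); im,d=camera("wrist"); np.savez("wrist.npz",im=im,d=d,**{k:np.array(v) for k,v in c.items()})
r,t=Rt(c); print(c['fx'],-r.T@t,r[2],env.get_state()['qpos'].round(3) if hasattr(env.get_state()['qpos'],'round') else env.get_state()['qpos'])
cv2.imwrite("pics/wrist.png",cv2.resize(im,None,fx=1.4,fy=1.4))
# feasibility
b=np.array([.645,.213]); u=b/np.linalg.norm(b); u=np.array([*u,0])
for a in (15,20,25,30):
  for s in (1,-1):
    z=u*np.cos(np.radians(a))-np.array([0,0,np.sin(np.radians(a))]); y=s*np.cross(z,[0,0,1])
    F=frame(z,y)
    for lift in (0,.2):
      g=np.array([*b,.058+lift]); print(a,s,lift,np.round(kin.inverse_kinematics(g-.054*F[:,2],q(F)),2) if kin.inverse_kinematics(g-.054*F[:,2],q(F)) is not None else None)
```

```text
369.7715751255397 [ 0.42693971 -0.05903822  0.49063924] [ 2.84643572e-01 -1.58577762e-04 -9.58633408e-01] [-0.623  0.087  0.674  1.835 -0.057  1.238  1.64 ]
15 1 0 [-1.35  1.6   1.02  2.38  2.91  1.36  0.31]
15 1 0.2 [ 0.49  0.75 -1.19  2.33  2.73  1.08  2.42]
15 -1 0 [-0.32  0.94 -0.18  2.32  3.    1.44 -1.44]
15 -1 0.2 [ 0.49  0.75 -1.19  2.33  2.73  1.08 -0.73]
20 1 0 [-0.13  0.9  -0.38  2.31  2.98  1.29  1.88]
20 1 0.2 [ 0.5   0.67 -1.18  2.3   2.62  0.95  2.43]
20 -1 0 [-0.13  0.9  -0.38  2.31  2.98  1.29 -1.26]
20 -1 0.2 [ 0.5   0.67 -1.18  2.3   2.62  0.95 -0.71]
25 1 0 [ 0.52  1.34 -1.21  2.27  2.85  1.25  2.81]
25 1 0.2 [ 0.5   0.6  -1.18  2.27  2.49  0.81  2.48]
25 -1 0 [ 0.52  1.34 -1.21  2.27  2.85  1.25 -0.33]
25 -1 0.2 [ 0.5   0.6  -1.18  2.27  2.49  0.81 -0.66]
30 1 0 [ 0.5   1.25 -1.2   2.25  2.7   1.17  2.79]
30 1 0.2 [ 0.5   0.55 -1.17  2.23  2.34  0.69  2.58]
30 -1 0 [ 0.5   1.25 -1.2   2.25  2.7   1.17 -0.35]
30 -1 0.2 [ 0.5   0.55 -1.17  2.23  2.34  0.69 -0.57]
```

View pics/wrist.png

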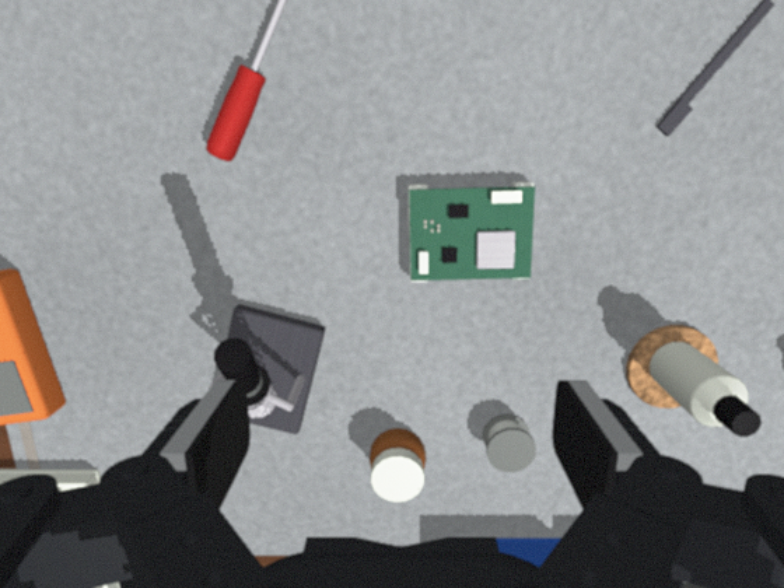

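The wrist view (×1.4 px) shows the chip at (496,250), the coaster at (672,366), the bottle leaning out to the cap at (740,415), and the handle end at (237,358). The foot's edge runs (237,305)–(325,327), which puts the stand's yaw near -14°. Next I measure these precisely.

Run:
```python
from h import *
w=np.load("wrist.npz"); im,d=w['im'],w['d']; c={k:w[k] for k in('fx','fy','cx','cy','rvec','tvec')}; hsv=cv2.cvtColor(im,cv2.COLOR_BGR2HSV).astype(int)
def comp(m,u,v):
    n,l,s,ce=cv2.connectedComponentsWithStats(m.astype(np.uint8)); 
    k=l[int(v),int(u)]; return l==k,ce[k],s[k]
m=(hsv[...,1]<60)&(hsv[...,2]>130); m[:, :]&=True
box=np.zeros(m.shape,bool); box[140:202,295:380]=1
mm,ce,s=comp(m&box,496/1.4,250/1.4); rc=cv2.minAreaRect(np.argwhere(mm)[:,::-1].astype(np.float32)); print('chip',ray(*ce,.027,c).round(4),ray(*rc[0],.027,c).round(4),rc,'size',rc[1][0]*.4636/c['fx'])
g=(hsv[...,0]>60)&(hsv[...,0]<95)&(hsv[...,1]>80); box[:]=0; box[120:210,280:400]=1
rg=cv2.minAreaRect(np.argwhere(g&box)[:,::-1].astype(np.float32)); print('board',ray(*rg[0],.022,c).round(4),rg, np.median(cloud(d,c)[mm],0))
ck=(hsv[...,0]<22)&(hsv[...,1]>70); box[:]=0; box[215:300,435:530]=1
pts=np.argwhere(ck&box)[:,::-1]; X=np.array([ray(*p,.01,c)[:2] for p in pts],np.float32); print('coaster',cv2.minEnclosingCircle(X))
cap=hsv[...,2]<50; box[:]=0; box[270:320,500:550]=1
p=np.argwhere(cap&box)[:,::-1]; print('cap', cv2.minEnclosingCircle(p.astype(np.float32)), ray(*p.mean(0),.115,c).round(4))
# iron axis
L=[]; pl=[]
for n,b in (("scene",(285,220,340,275)),("side",(430,315,490,365))):
    f=np.load(n+".npz"); i2,d2=f['im'],f['d']; c2=calibration(n); P=cloud(d2,c2); x0,y0,x1,y1=[int(v/1.4) for v in b]
    m=np.zeros(d2.shape,bool); m[y0:y1,x0:x1]=1; m&=(i2.max(2)<70)&(P[...,2]>.1)
    q2=np.argwhere(m)[:,::-1]; o=q2.mean(0); e=np.linalg.svd(q2-o)[2][0]; r,t=Rt(c2)
    A=[r.T@np.array([(x-c2['cx'])/c2['fx'],(y-c2['cy'])/c2['fy'],1]) for x,y in (o,o+e*10)]; nn=np.cross(*A); nn/=np.linalg.norm(nn); pl.append((nn,nn@(-r.T@t)))
u=np.cross(pl[0][0],pl[1][0]); u/=np.linalg.norm(u); u*=np.sign(u[2])
def at(z): return np.linalg.solve(np.stack([pl[0][0],pl[1][0],[0,0,1]]),[pl[0][1],pl[1][1],z])
print('axis',u,'elev',np.degrees(np.arcsin(u[2])),'az',np.degrees(np.arctan2(u[1],u[0])),'mouth',at(.105),'end',at(.105+.1*u[2]))
print('handle end wrist',ray(237/1.4,358/1.4,.183,c),'t',env.get_state()['time'])
e=ray(237/1.4,305/1.4,.018,c)-ray(325/1.4,327/1.4,.018,c); print('foot yaw',np.degrees(np.arctan2(e[0],-e[1])))
```

```text
chip [0.5236 0.0276 0.027 ] [0.5237 0.0274 0.027 ] ((354.0, 178.5), (27.0, 28.0), 90.0) size 0.033851168781024704
board [0.5085 0.0051 0.022 ] ((336.5, 166.0), (64.0, 87.0), 90.0) [0.52302883 0.02735787 0.02774364]
coaster ((0.6563565135002136, 0.2270747721195221), 0.06242569535970688)
cap ((526.0, 296.5), 16.77060890197754) [0.6397 0.2119 0.115 ]
axis [-0.5979875   0.17179107  0.78287852] elev 51.52489126853209 az 163.97159207616133 mouth [ 0.61879162 -0.18361337  0.105     ] end [ 0.55899287 -0.16643427  0.18328785]
handle end wrist [ 0.56253798 -0.16434571  0.183     ] t 2.7417
foot yaw -14.875676494324635
```

Run:
```python
from h import *
from scipy.optimize import least_squares
w=np.load("wrist.npz"); im=w['im']; c={k:w[k] for k in('fx','fy','cx','cy','rvec','tvec')}; hsv=cv2.cvtColor(im,cv2.COLOR_BGR2HSV).astype(int)
ck=(hsv[...,0]<22)&(hsv[...,1]>80); box=np.zeros(ck.shape,bool); box[225:295,440:515]=1
cs=cv2.findContours((ck&box).astype(np.uint8),cv2.RETR_EXTERNAL,cv2.CHAIN_APPROX_NONE)[0]; k=max(cs,key=cv2.contourArea)[:,0]
X=np.array([ray(*p,.01,c)[:2] for p in k]); f=least_squares(lambda o:np.hypot(*(X-o).T)-.045,[.645,.213],loss='soft_l1',f_scale=.001); print('coaster',f.x, np.sort(abs(f.fun))[::12].round(4))
s=env.get_state(); j=list(s['qpos']); j[4]=2.98; env.goto_joints(j)
env.goto_joints([-.13,.5,-.38,2.31,2.98,1.29,-1.26]); s=env.get_state(); print(s['time'],s['tcp_pos'],s['orientation'])
b=np.array([.641,.2125]); u=np.array([*b/np.linalg.norm(b),0]); a=np.radians(25)
z=u*np.cos(a)-np.array([0,0,np.sin(a)])
F=frame(z,-np.cross(z,[0,0,1])); g=np.array([*b,.058])
for back in (.12,.06,0): print(np.round(kin.inverse_kinematics(g-(.054+back)*z,q(F)),2))
```

```text
coaster [0.64741139 0.21506618] [0.0001 0.0003 0.0004 0.0005 0.0007 0.0009 0.001  0.0011 0.0013 0.0014
 0.0018 0.0023 0.0099 0.0147 0.0155 0.0164 0.0189 0.0213 0.0236]
7.7667 [0.63237951 0.19678286 0.334737  ] [ 0.71967476 -0.12934989  0.67739928  0.08041798]Traceback (most recent call last):
  File "<stdin>", line 12, in <module>
    return _wrapfunc(a, 'round', decimals=decimals, out=out)
    return _wrapit(obj, method, *args, **kwds)
    result = getattr(arr, method)(*args, **kwds)
TypeError: unsupported operand type(s) for *: 'NoneType' and 'float'
```

Run:
```python
from h import *
b=np.array([.644,.2140]); az0=np.arctan2(b[1],b[0])
for a in (20,25,28):
  for da in (-50,-25,0,25,50):
    A=az0+np.radians(da); ar=np.radians(a); z=np.array([np.cos(A)*np.cos(ar),np.sin(A)*np.cos(ar),-np.sin(ar)])
    F=frame(z,-np.cross(z,[0,0,1]))
    o=[]
    for l in (0,.13,.2):
        s=kin.inverse_kinematics(np.array([*b,.058+l])-.054*z,q(F)); o.append(None if s is None else list(map(float,np.round(s,2))))
    print(a,da,o)
```

```text
20 -50 [[-0.42, 0.98, -0.55, 1.97, 1.84, 1.59, -1.2], [-0.46, 0.71, -0.5, 2.01, 1.69, 1.47, -1.03], [-0.49, 0.57, -0.47, 2.0, 1.61, 1.42, -0.91]]
20 -25 [[-0.31, 0.93, -0.51, 2.21, 2.33, 1.46, -1.23], [-0.34, 0.61, -0.48, 2.25, 2.17, 1.23, -1.12], [-0.35, 0.45, -0.47, 2.24, 2.06, 1.1, -1.0]]
20 0 [[-0.16, 0.9, -0.36, 2.31, 2.98, 1.29, -1.28], [-0.14, 0.56, -0.4, 2.35, 2.88, 1.01, -1.28], [-0.12, 0.39, -0.41, 2.34, 2.83, 0.82, -1.28]]
20 25 [[0.03, 0.88, -0.23, 2.23, 3.73, 1.08, -1.44], [0.12, 0.59, -0.36, 2.26, 3.77, 0.84, -1.6], [0.19, 0.44, -0.43, 2.24, 3.85, 0.71, -1.75]]
20 50 [[0.18, 0.91, -0.24, 1.99, 4.49, 0.97, -1.79], [-0.63, 0.88, 0.85, 2.07, 4.29, 1.64, -2.16], [-0.32, 0.56, 0.4, 2.04, 4.51, 1.26, -2.21]]
25 -50 [[-0.41, 0.93, -0.55, 1.98, 1.79, 1.48, -1.16], [-0.46, 0.66, -0.49, 2.0, 1.62, 1.37, -0.98], [-0.49, 0.53, -0.45, 1.98, 1.53, 1.32, -0.85]]
25 -25 [[-0.31, 0.87, -0.5, 2.21, 2.28, 1.32, -1.2], [-0.34, 0.55, -0.47, 2.23, 2.1, 1.09, -1.05], [-0.35, 0.4, -0.44, 2.21, 1.97, 0.97, -0.91]]
25 0 [[-0.15, 0.83, -0.37, 2.31, 2.93, 1.14, -1.27], [-0.14, 0.5, -0.4, 2.33, 2.8
[... 367 characters left out ...]
-0.54, 1.98, 1.76, 1.41, -1.13], [-0.46, 0.63, -0.47, 1.99, 1.58, 1.3, -0.94], [-0.48, 0.51, -0.44, 1.97, 1.49, 1.27, -0.8]]
28 -25 [[-0.31, 0.84, -0.49, 2.2, 2.25, 1.24, -1.18], [-0.34, 0.52, -0.45, 2.22, 2.05, 1.01, -1.01], [-0.36, 0.37, -0.43, 2.19, 1.91, 0.9, -0.85]]
28 0 [[-0.15, 0.8, -0.37, 2.3, 2.9, 1.05, -1.26], [-0.14, 0.47, -0.39, 2.31, 2.8, 0.75, -1.24], [-0.13, 0.32, -0.39, 2.28, 2.73, 0.57, -1.2]]
28 25 [[0.04, 0.79, -0.28, 2.21, 3.7, 0.85, -1.47], [0.17, 0.52, -0.44, 2.22, 3.8, 0.6, -1.67], [0.26, 0.39, -0.54, 2.18, 3.96, 0.47, -1.89]]
28 50 [[-0.01, 0.83, -0.04, 2.0, 4.48, 0.96, -1.91], [-0.66, 0.79, 0.85, 2.06, 4.41, 1.46, -2.23], [-0.73, 0.69, 0.95, 2.04, 4.49, 1.45, -2.36]]
```

```bash
cat >> h.py <<'E'
B=np.array([.644,.214]); CO=np.array([.6474,.2151])
_A=np.arctan2(B[1],B[0]); _a=np.radians(25)
ZB=np.array([np.cos(_A)*np.cos(_a),np.sin(_A)*np.cos(_a),-np.sin(_a)]); FB=frame(ZB,-np.cross(ZB,[0,0,1]))
E
python3 - <<'E'
from h import *
g=np.array([*B,.058])-.054*ZB; up=np.array([0,0,1.])
env.reach(g+.13*up,q(FB)); print(np.round(env.get_state()['qpos'],2))
print(env.movel(g,velocity=.12,stop_force=8))
s=env.get_state(); print(s['time'],np.array(s['tcp_pos'])-g,s['force'])
env.grip(.045,60); s=env.get_state(); print(s['time'],s['opening'],s['gripper_force'],s['force'])
im,d=camera("side"); cv2.imwrite("pics/grasp.png",cv2.resize(im[80:280,180:380],None,fx=3,fy=3))
E
```

```text
[-0.14  0.5  -0.4   2.33  2.83  0.85 -1.26]
False
9.6667 [2.65924577e-04 9.54637999e-05 7.37173075e-04] [-0.17633936  0.27912416  0.17204145]
10.1 0.04849865106322493 61.70058757066727 [-2.49625355 -0.35559201  3.53037617]
```

View pics/grasp.png

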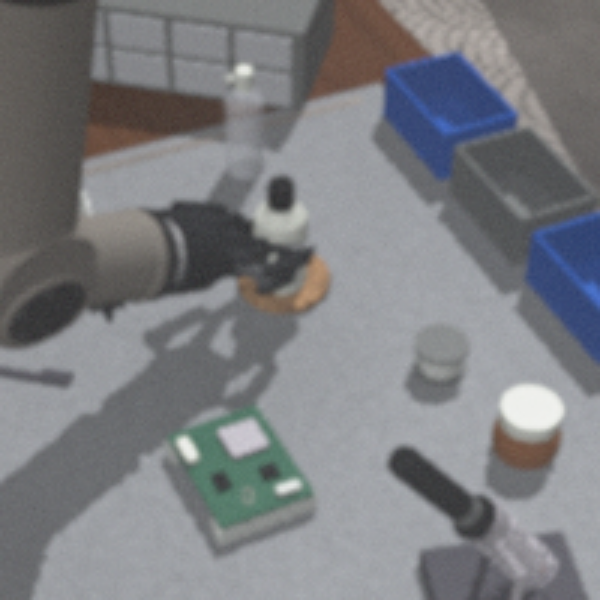

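The crop shows the bottle (at 280,240) held squarely between the fingers, upright on the coaster. Next I lift it and flip it.

Run:
```python
from h import *
g=np.array([*B,.058])-.054*ZB; up=np.array([0,0,1.])
env.movel(g+.19*up,velocity=.12)
s=env.get_state(); j=np.array(s['qpos']); print(s['time'],s['opening'],s['gripper_force'],j.round(2))
k=j.copy(); k[6]+=3.1416; env.goto_joints(k); env.dwell(.4)
s=env.get_state(); print(s['time'],s['opening'],s['gripper_force'])
im,d=camera("side"); a=im[40:240,160:360]
env.goto_joints(j); env.dwell(.2); s=env.get_state(); print(s['time'],s['opening'],np.array(s['tcp_pos'])-g,s['force'])
im,d=camera("side"); np.savez("up.npz",im=im,d=d)
cv2.imwrite("pics/flip.png",cv2.resize(np.hstack([a,im[40:240,160:360]]),None,fx=2,fy=2))
```

```text
11.8833 0.048292777480858425 61.67412757873535 [-0.13  0.36 -0.4   2.31  2.79  0.69 -1.24]
14.9333 0.04834299739461331 61.72049582004547
17.8333 0.04862823785411663 [-2.56520920e-04 -9.03520565e-05  1.89109494e-01] [-0.16385595 -1.11412627 -1.51879419]
```

View pics/flip.png

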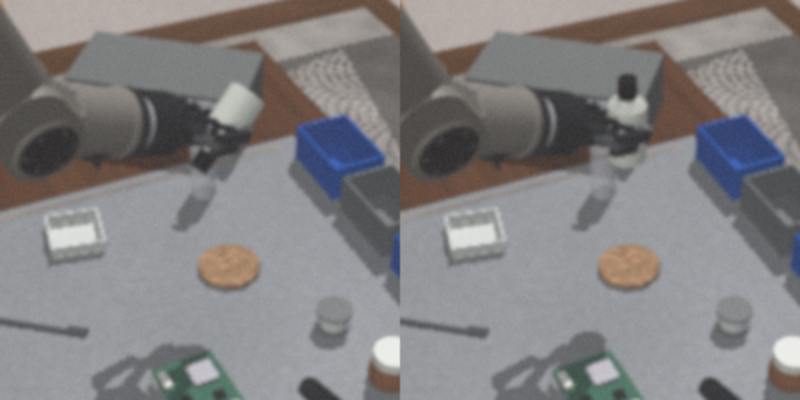

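The left half shows the bottle inverted (cap down at 205,158). The right half shows it upright again (cap 628,88), with the coaster free at (630,266). Next I place it.

Run:
```python
from h import *
c=calibration("side"); im=np.load("up.npz")['im']; hsv=cv2.cvtColor(im,cv2.COLOR_BGR2HSV).astype(int)
m=(hsv[...,0]<22)&(hsv[...,1]>70); bx=np.zeros(m.shape,bool); bx[155:192,250:298]=1
p=np.argwhere(m&bx)[:,::-1]; X=np.array([ray(*x,.01,c)[:2] for x in p],np.float32); co=X.mean(0); print('coaster',co,cv2.minEnclosingCircle(X))
T=(CO+co)/2 if np.hypot(*(co-CO))<.01 else CO
up=np.array([0,0,1.]); g=np.array([*B,.058])-.054*ZB; g[:2]+=np.clip(T-B,-.006,.006); print(T)
env.movel(g+.02*up,velocity=.12); env.dwell(.2)
print(env.movel(g-.004*up,velocity=.015,stop_force=3)); s=env.get_state(); print(s['time'],np.array(s['tcp_pos'])-g,s['force'])
env.grip(.075); env.dwell(.4); s=env.get_state(); print(s['time'],s['gripper_force'],s['force'])
env.movel(g+.16*up,velocity=.12)
im,d=camera("side"); cv2.imwrite("pics/placed.png",cv2.resize(im[100:240,200:400],None,fx=3,fy=3)); print(env.get_state()['time'])
m=(im.max(2)<70); bx[:]=0; bx[130:160,255:295]=1; q_=np.argwhere(m&bx)[:,::-1]; print('cap',q_.mean(0),ray(*q_.mean(0),.11,c))
```

```text
coaster [0.64612305 0.21443294] ((0.6468852162361145, 0.21485298871994019), 0.045263390988111496)
[0.64676153 0.21476647]
True
20.8 [ 4.15536101e-07 -3.62201961e-07  9.41146731e-04] [-1.14739298  0.10804994  5.44255346]
21.5833 0.0 [ 0.16640276 -0.86286642  0.00550908]
23.1167
cap [273.54901961 144.07843137] [0.64700835 0.22008199 0.11      ]
```

View pics/placed.png

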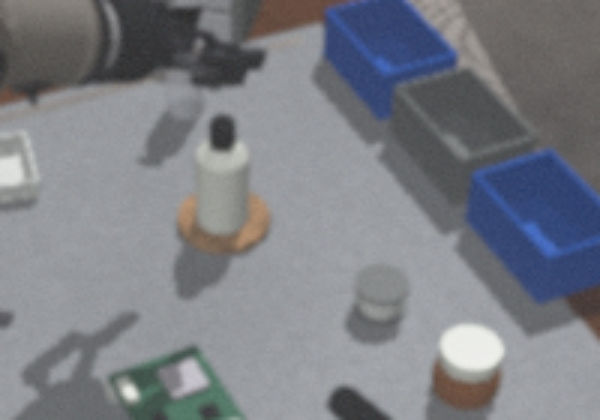

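The crop shows the bottle standing upright in the middle of the coaster (223,222), released. Next is the iron; I check reachability first.

```bash
cat >> h.py <<'E'
_e,_z=np.radians(50.8),np.radians(164)
U=np.array([np.cos(_e)*np.cos(_z),np.cos(_e)*np.sin(_z),np.sin(_e)])
HC=np.array([.5895,-.1745,.144])   # iron z=150
CH=np.array([.5233,.0273,.027])
def FI(s,z=None): return frame(-U if z is None else z, s*np.cross([0,0,1],U))
E
python3 - <<'E'
from h import *
def show():
  for s in (1,-1):
    for nm,p,F in (("pre",HC+U*(.062+.11),FI(s)),("grasp",HC+U*.062,FI(s)),("out",HC+U*(.062+.125),FI(s)),("chip",CH+np.array([0,0,.04+.212]),FI(s,[0,0,-1]))):
        r=kin.inverse_kinematics(p,q(F)); print(s,nm,p.round(3),None if r is None else np.round(r,2))
show()
s=env.get_state(); j=np.array(s['qpos']); k=j.copy(); k[1]-=.3; env.goto_joints(k)
k=np.array([-.62,.087,.674,1.835,2.8,1.238,1.64]); 
env.goto_joints([-.3,.087,.3,1.835,1.4,1.1,.3]); env.goto_joints([-.623,.087,.674,1.835,-.057,1.238,.5]); print(env.get_state()['time'])
show()
E
```

```text
1 pre [ 0.485 -0.145  0.277] [ 1.08  0.15 -1.    2.32  1.32  0.22 -2.96]
1 grasp [ 0.552 -0.164  0.192] [-0.64  0.54  0.99  2.34  4.11  0.41  0.35]
1 out [ 0.476 -0.142  0.289] None
1 chip [0.523 0.027 0.279] [ 0.74  0.51 -1.18  1.89  0.53  1.1  -2.5 ]
-1 pre [ 0.485 -0.145  0.277] [ 1.25  0.2  -1.19  2.31  1.37  0.28  0.16]
-1 grasp [ 0.552 -0.164  0.192] [ 0.17  0.33 -0.03  2.29  2.6   0.19 -1.13]
-1 out [ 0.476 -0.142  0.289] [-1.01 -0.12  1.11  2.42  1.16  0.22  0.34]
-1 chip [0.523 0.027 0.279] [ 0.74  0.51 -1.18  1.89  0.53  1.1   0.65]
27.3083
1 pre [ 0.485 -0.145  0.277] [ 1.08  0.15 -1.    2.32  1.32  0.22 -2.96]
1 grasp [ 0.552 -0.164  0.192] [ 0.64  0.38 -0.57  2.26  2.06  0.31  2.62]
1 out [ 0.476 -0.142  0.289] None
1 chip [0.523 0.027 0.279] [-0.86  0.34  0.86  1.98 -0.31  0.96 -1.7 ]
-1 pre [ 0.485 -0.145  0.277] [ 1.08  0.15 -1.    2.32  1.32  0.22  0.18]
-1 grasp [ 0.552 -0.164  0.192] [ 1.1   0.63 -1.18  2.24  1.85  0.62 -0.13]
-1 out [ 0.476 -0.142  0.289] None
-1 chip [0.523 0.027 0.279] [-0.62  0.28  0.54  1.97 -0.18  0.94  1.3 ]
```

Run:
```python
from h import *
f=lambda r: 'None' if r is None else str(np.round(r,2).tolist())
for s in (1,-1):
  for psi in (15,25,35):
    # tool z: rotate -U toward -Z by psi
    y=np.cross([0,0,1],U); y/=np.linalg.norm(y)
    z=R.from_rotvec(np.radians(psi)*y).apply(-U)
    if z[2]>-U[2]: z=R.from_rotvec(-np.radians(psi)*y).apply(-U)
    F=frame(z,s*y); G=HC+U*.010  # iron z=160
    print(s,psi,'grasp z',z.round(2))
    for nm,k in (("grasp",0),("mid",.055),("out",.11)): print('  ',nm,f(kin.inverse_kinematics(G+k*U-.054*z,q(F))))
    M=R.align_vectors([[0,0,1],y],[U,y])[0].as_matrix()
    for yaw in (-40,0,40):
        Q=R.from_euler('z',yaw,degrees=True).as_matrix()@M@F
        print('   chip',yaw,f(kin.inverse_kinematics(CH+[0,0,.2]-.054*Q[:,2],q(Q))), Q[:,2].round(2))
```

```text
1 15 grasp z [ 0.39 -0.11 -0.91]
   grasp [-0.46, 0.43, 0.78, 2.16, -0.88, 0.35, -0.86]
   mid [-0.6, 0.3, 0.89, 2.2, -0.59, 0.38, -1.11]
   out [-0.65, 0.09, 0.86, 2.23, -0.08, 0.43, -1.6]
   chip -40 [-0.8, 0.53, 1.04, 1.89, -0.67, 1.26, -2.02] [-0.14  0.21 -0.97]
   chip 0 [-0.75, 0.52, 0.88, 1.82, -0.45, 1.29, -1.54] [-0.25  0.07 -0.97]
   chip 40 [-0.75, 0.47, 0.74, 1.81, -0.22, 1.23, -1.08] [-0.24 -0.11 -0.97]
1 25 grasp z [ 0.24 -0.07 -0.97]
   grasp [-0.5, 0.53, 0.88, 2.03, -0.73, 0.62, -1.01]
   mid [-0.58, 0.39, 0.94, 2.08, -0.53, 0.64, -1.17]
   out [-0.67, 0.21, 0.96, 2.11, -0.26, 0.67, -1.41]
   chip -40 [-0.7, 0.65, 1.08, 1.84, -0.8, 1.48, -1.88] [-0.24  0.35 -0.91]
   chip 0 [-0.68, 0.64, 0.88, 1.71, -0.51, 1.49, -1.47] [-0.41  0.12 -0.91]
   chip 40 [-0.72, 0.58, 0.73, 1.71, -0.2, 1.4, -1.08] [-0.39 -0.17 -0.91]
1 35 grasp z [ 0.07 -0.02 -1.  ]
   grasp [-0.47, 0.62, 0.92, 1.91, -0.66, 0.86, -1.08]
   mid [-0.53, 0.49, 0.94, 1.95, -0.52, 0.88, -1.18]
   out [-0.61, 0.34, 0.97, 1.99, -0.36, 0.91, -1.31]
   chip -40 [-0.61, 0.76, 1.09, 1.78, -0.89, 1.69, -1.77] [-0.32  
[... 707 characters left out ...]
.59, 1.7]
   out [-0.42, 0.16, 0.64, 2.1, -0.13, 0.67, 1.59]
   chip -40 [-0.46, 0.48, 0.67, 1.82, -0.61, 1.33, 1.06] [-0.24  0.35 -0.91]
   chip 0 [-0.48, 0.54, 0.56, 1.7, -0.36, 1.44, 1.5] [-0.41  0.12 -0.91]
   chip 40 [-0.54, 0.51, 0.45, 1.7, -0.08, 1.39, 1.92] [-0.39 -0.17 -0.91]
-1 35 grasp z [ 0.07 -0.02 -1.  ]
   grasp [-0.23, 0.49, 0.54, 1.89, -0.35, 0.78, 1.79]
   mid [-0.29, 0.38, 0.59, 1.94, -0.28, 0.83, 1.74]
   out [-0.37, 0.26, 0.64, 1.98, -0.2, 0.89, 1.66]
   chip -40 [-0.4, 0.58, 0.69, 1.77, -0.72, 1.51, 1.17] [-0.32  0.48 -0.82]
   chip 0 [-0.43, 0.64, 0.56, 1.6, -0.4, 1.62, 1.54] [-0.55  0.16 -0.82]
   chip 40 [-0.53, 0.61, 0.45, 1.6, -0.06, 1.56, 1.93] [-0.52 -0.23 -0.82]
```

```bash
cat >> h.py <<'E'
YI=np.cross([0,0,1],U); YI/=np.linalg.norm(YI)
ZI=R.from_rotvec(np.radians(22)*YI).apply(-U)
if ZI[2]>-U[2]: ZI=R.from_rotvec(-np.radians(22)*YI).apply(-U)
FG=frame(ZI,-YI); GI=HC+U*.005-.054*ZI
E
python3 - <<'E'
from h import *
env.grip(.07); env.reach(GI-.10*ZI,q(FG)); print(np.round(env.get_state()['qpos'],2))
print(env.movel(GI,velocity=.1,stop_force=6)); s=env.get_state(); print(s['time'],np.array(s['tcp_pos'])-GI,s['force'])
im,d=camera("side"); a=im[200:320,270:400]
im,d=camera("scene"); b=im[140:260,170:300]
cv2.imwrite("pics/ig.png",cv2.resize(np.hstack([a,b]),None,fx=3,fy=3))
E
```

```text
[-0.36  0.21  0.61  2.04 -0.18  0.63  1.63]
False
29.7333 [ 0.00023101 -0.00014659  0.00064333] [0.2050951  0.60967099 1.12828802]
```

View pics/ig.png

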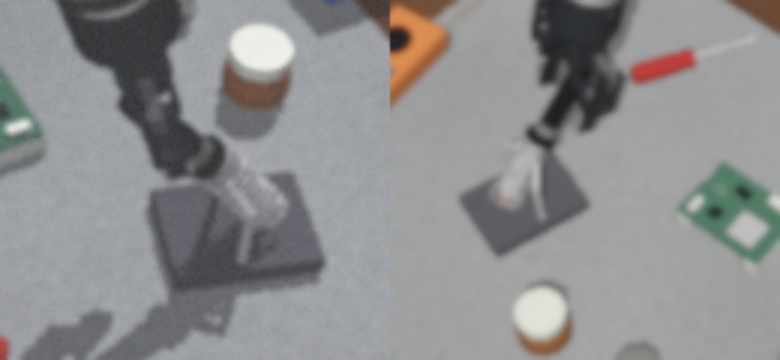

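Both crops show the handle between the two fingers (left 165,140; right 570,95), clear of the flange. Next I grip and draw it out.

Run:
```python
from h import *
env.grip(.02,60); s=env.get_state(); print(s['time'],s['opening'],s['gripper_force'],s['force'])
for k in (.03,.07,.115):
    r=env.movel(GI+k*U,velocity=.07,stop_force=25); s=env.get_state(); print(r,s['time'],s['opening'],np.array(s['force']).round(2))
    if r: break
im,d=camera("side"); a=im[180:320,250:400]; np.savez("o_side.npz",im=im,d=d)
im,d=camera("scene"); b=im[120:260,170:320]; np.savez("o_scene.npz",im=im,d=d)
cv2.imwrite("pics/out.png",cv2.resize(np.hstack([a,b]),None,fx=2.66,fy=2.66))
```

```text
30.3167 0.02289121208747879 58.43870222568512 [-1.96599102 -0.2968705   3.62743369]
False 30.8917 0.022742358921158827 [-0.14 -0.24 -0.64]
False 31.6167 0.022484706848324182 [ 0.5  -0.16 -0.69]
False 32.4083 0.022811063402634158 [ 0.93 -0.17 -1.85]
```

View pics/out.png

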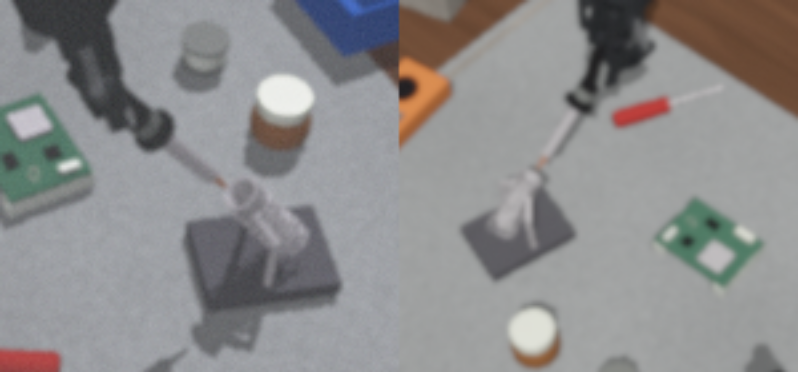

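The iron is fully out: in the left half its tip (222,183) is free above the mouth (245,195), and in the right half the tip is at (543,162). Next I raise it, turn it upright high over the chip, and measure it.

```bash
cat >> h.py <<'E'
M0=R.align_vectors([[0,0,1],YI],[U,YI])[0].as_matrix()
QF=M0@FG
def meas():
    "iron axis & tip by two views: barrel/handle pixels nearer than background by depth"
    pl=[];tips=[]
    for n in ("scene","side"):
        im,d=camera(n); c=calibration(n); P=cloud(d,c); r,t=Rt(c)
        m=(np.hypot(P[...,0]-CH[0],P[...,1]-CH[1])<.035)&(P[...,2]>.045)&(P[...,2]<.26)&(d>0)
        yield n,im,d,c,P,m
E
python3 - <<'E'
from h import *
p=np.array(env.get_state()['tcp_pos']); env.movel(p+[0,0,.08],velocity=.15)
env.reach(CH+[0,0,.155+.11]-.054*QF[:,2],q(QF)); env.dwell(.4)
s=env.get_state(); print(s['time'],s['opening'],s['tcp_pos'],np.round(s['qpos'],2))
out=[]
for n,im,d,c,P,m in meas():
    r,t=Rt(c); pr=lambda X:(K(c)@(r@X+t)); x=pr(CH+[0,0,.11]); x=x[:2]/x[2]; g=x.astype(int); print(n,'pred tip px',x,m.sum())
    np.savez(f"h_{n}.npz",im=im,d=d); out.append(cv2.resize(im[g[1]-75:g[1]+45,g[0]-60:g[0]+60],(400,400))); print('crop0',g-[60,75])
cv2.imwrite("pics/hover.png",np.hstack(out))
E
```

```text
34.35 0.02272017787179853 [0.54253255 0.02126262 0.34264287] [-0.53  0.44  0.6   1.67 -0.32  1.5   1.45]
scene pred tip px [289.23246351 197.2332606 ] 139
crop0 [229 122]
side pred tip px [260.23356861 194.51561717] 288
crop0 [200 119]
```

View pics/hover.png

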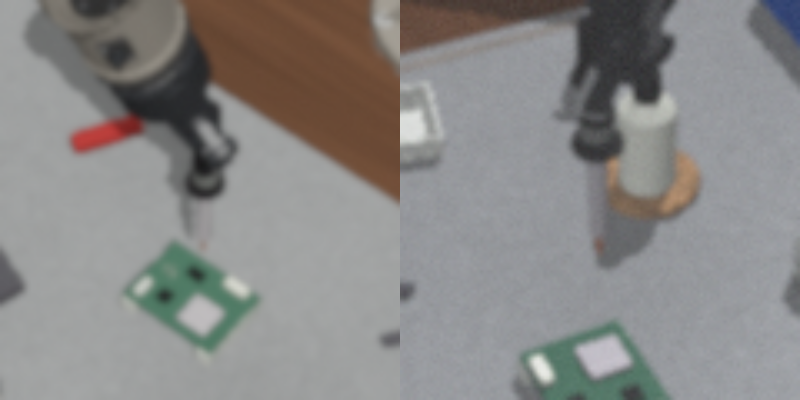

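The tip shows at crop (203,248) in scene and (200,250) in side, within 1 px of prediction. The flange is at (206,185) and (198,143). I check the tilt from these and lower the iron.

Run:
```python
from h import *
cs=[calibration("scene"),calibration("side")]
Ps=[K(c)@np.column_stack(Rt(c)) for c in cs]
def tri(a,b): X=cv2.triangulatePoints(*Ps,np.array(a,float),np.array(b,float)).ravel(); return X[:3]/X[3]
tip=tri((229+203*.3,122+248*.3),(200+200*.3,119+250*.3)); fl=tri((229+206*.3,122+185*.3),(200+198*.3,119+143*.3))
v=fl-tip; print('tip',tip,'off',tip-CH,'v',v,np.linalg.norm(v),'tilt',np.arccos(v[2]/np.linalg.norm(v)))
p=np.array(env.get_state()['tcp_pos']); print(env.movel(p-[0,0,.065],velocity=.06,stop_force=5)); env.dwell(.6)
s=env.get_state(); print(s['time'],s['gripper_force'],np.array(s['force']).round(2),np.array(s['tcp_pos'])-p)
for n,c in zip(("scene","side"),cs):
    im,d=camera(n); r,t=Rt(c); x=K(c)@(r@(CH+[0,0,.045])+t); print(n,'pred',x[:2]/x[2])
    if n=="side": g=(x[:2]/x[2]).astype(int); cv2.imwrite("pics/final.png",cv2.resize(im[g[1]-110:g[1]+50,g[0]-80:g[0]+80],(560,560)))
```

```text
tip [0.52193246 0.02740159 0.13945716] off [-1.36753540e-03  1.01586931e-04  1.12457164e-01] v [0.00110707 0.00142021 0.0977014 ] 0.09771799702990494 tilt 0.018428829253332033
False
36.275 58.76581370830536 [-0.07 -0.95 -0.99] [-1.82863254e-05 -1.02062748e-05 -6.50010837e-02]
scene pred [288.81706703 208.75452796]
side pred [260.71807375 213.42214824]
```

View pics/final.png

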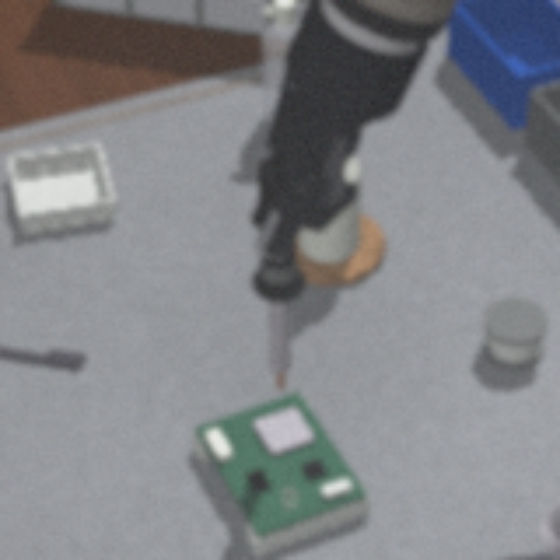

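The picture shows the iron upright, its tip at (281,385), right at the predicted point 45 mm above the chip. It's clear of the board, and the bottle is standing on its coaster behind it. I hand the job in.

```bash
python3 -c "
from h import *
print(job.job_done())"
```

```text
the job is handed in; nothing more can be done
None
```

I handed the job in at about 36 s of the 72 s limit, with no verdict returned: the bottle was turned upside down and set back upright in the middle of its coaster, and the iron is held tip-down about 4.5 cm above the middle of the largest chip, clear of the board.

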